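Release the latched key on the bench power box

ROBOT

A 7-joint arm with a two-finger parallel gripper is mounted at the origin on the work surface. World frame = base frame: x ahead of the robot, y to its left, z up, the work surface at z = 0. Lengths are in m, angles in rad, forces in N, time in s.
With the tool pointing down it reaches from about 0.4 to 0.85 m from the base axis. Payload 10.4 kg.
Tool frame: the origin (TCP) lies midway between the tips of the shut fingers; the grasp point (between the pads) lies 19 mm behind it; z points along the fingers, y is the line along which they close (so a half turn about z gives the same grasp; the last joint's range is limited). The gripper opens to 87 mm and grips with 3 to 60 N. Pads are 19 mm wide; open, the fingers measure 117 mm over their backs; the gripper's body (75 mm by 190 mm) begins 51 mm behind the grasp point.
Start: joints at [-1.338, 0.332, -0.065, 1.46, 0.022, 1.35, -0.088], TCP at [0.158, 0.605, 0.202] pointing down, gripper open.
Joint ranges: [-2.6, 2.6], [-0.5, 2.12], [-1.47, 1.34], [0.16, 2.42], [-1.27, 4.41], [0.06, 2.06], [-2.6, 2.6]. Speed limits (rad/s): [2.22, 2.22, 2.79, 2.79, 3.14, 3.14, 3.14].

INTERFACE

Orientations are given as a unit quaternion [x, y, z, w].
In Python, from bench import r gives the robot as it stands.
- The arm moves only by the tool arm_command, never from a script. Its arguments are lists of equal length, an entry for each row: "xyz": the shift along the world's x, y, z in m, a list of three; "rot": the turn, a rotation vector about the world's x, y, z in rad, a list of three. In form: {"xyz": [[tx, ty, tz], ...], "rot": [[ax, ay, az], ...]}. A call has 1 to 20 rows; each row is the pose to reach, as a shift and turn from the pose commanded when the call began; what a row does not reach only later rows make up. A row lasts 1/12 s, in which the tool goes at most 41.7 mm and 7.16 degrees, less where a joint would pass 70% of its speed; a pose out of reach is approached as far as the arm can. A call with a gripper value outside its range is refused whole. "grip" is the opening, from 0 (shut) to 1 (fully open), set as the call begins (left out, the last holds). The fingers move at their own pace and stop on an object; "squeeze" is the grip in N (left out, the last holds). Time passes only in rows, so rows that repeat a pose let the fingers close. It gives the time, the measured TCP pose, the force, the opening and the grip force at its end, in the units of the state.
- r.read_state(): the state, without advancing time (a new reading comes with each control period).
- r.camera(name): name is "side" or "top"; returns the picture (384x512x3 uint8, red, green, blue); there is no depth.
- r.camera_model(name): a dict with "fx", "fy", "cx", "cy" (pixels), "T" (4x4, takes a point from camera to world coordinates). Camera axes: x right, y up, looking along -z (the intrinsics and any distortion apply to the point x, -y, -z); pixel columns grow to the right and rows downward; lengths in m; the calibration is good to about 2 mm. A picture is of the moment at which its call begins. camera_model takes no time and is no camera call.
- r.close_job(): hands the job in; it is judged then, once.
Trained networks look in the newest picture that a camera, given by its name, has taken for a name from the list of things; names that differ only in an ending like _2 or _b are one class to them, and where a whole thing is asked for, a point or a joint stands for the part that bears it (a point fixed in the world has none). Each returns a list of dicts, best first, with "conf" (0 to 1); they miss things now and then, are a little off and sometimes report something else, mostly with a low value. They report only what shows in the picture. A call takes as long as a camera call.
- r.look_for(label, camera): "at" ([x, y, z] in m, in the coordinates of the camera as it stood for that picture, good to about 4 mm: the middle of the surface that is visible of it).
- r.spot_point(label, camera): "at" ([x, y, z] in m, in the coordinates of the camera as it stood for that picture, good to about 4 mm: a listed point, or the origin of a listed thing).
The state is a dict: "time": time; "joint_positions": joint angles; "joint_vel": joint speeds; "joint_torque": joint torques, N m; "ee_pos": TCP position; "eef_rot": TCP orientation; "ft_force": force on the tool from outside, world axes, zero at the start; "torque": the same for the moment, N m; "width": finger opening in m; "grip_force": force on a finger pad.
Only numpy, scipy, OpenCV 4.12 (cv2) and the standard library are available. Lean on these libraries where they do the work, as an engineer would, in place of code of your own. Each camera call takes 0.05 s, during which the arm holds its last target. There are 200 camera calls.

TASK

One of the four identical keys on the bench's power box has been left latched down. With the fingertips, tap each of the four keys lightly in turn, from the left end to the right end as the robot sees them, to find the one that is latched; then press that key fully down and let it go so that it springs up like the others. Only tap the other keys, do not push them in, and leave the things lying round the box where they are.

Things in the scene. Friction and masses are not known exactly. Their poses are not given: they have to be found in the camera images.
- power_box: grey steel box fixed to the bench, 110 (x) x 230 (y) x 50 mm high, with black frames 3 mm high round the keys on its top. Origin: centre of its underside, on the bench; z up, x away from the robot, y along the key row, +y to the robot's left. Keys at y = +75, +25, -25, -75 mm, x = 0, turned as the box; clear gap between keys 16 mm.
- key_a: one of the four identical pale keys, 36 x 34 mm; its name does not tell its place in the row. Origin: middle of its top face, moving with it. Slides down on a spring, 14 mm in all. Up: top 74 mm above the bench, yields from 1 N. Latched (one key): top 68 mm, solid to 6 N. Both then give 1 mm per 0.8 N. Latched key pushed 3.5 mm lower (9 N; stop at 8 mm, 12 N): catch frees, it springs up when let go.
- key_b: one of the four identical pale keys, 36 x 34 mm; its name does not tell its place in the row. Origin: middle of its top face, moving with it. Slides down on a spring, 14 mm in all. Up: top 74 mm above the bench, yields from 1 N. Latched (one key): top 68 mm, solid to 6 N. Both then give 1 mm per 0.8 N. Latched key pushed 3.5 mm lower (9 N; stop at 8 mm, 12 N): catch frees, it springs up when let go.
- key_c: one of the four identical pale keys, 36 x 34 mm; its name does not tell its place in the row. Origin: middle of its top face, moving with it. Slides down on a spring, 14 mm in all. Up: top 74 mm above the bench, yields from 1 N. Latched (one key): top 68 mm, solid to 6 N. Both then give 1 mm per 0.8 N. Latched key pushed 3.5 mm lower (9 N; stop at 8 mm, 12 N): catch frees, it springs up when let go.
- key_d: one of the four identical pale keys, 36 x 34 mm; its name does not tell its place in the row. Origin: middle of its top face, moving with it. Slides down on a spring, 14 mm in all. Up: top 74 mm above the bench, yields from 1 N. Latched (one key): top 68 mm, solid to 6 N. Both then give 1 mm per 0.8 N. Latched key pushed 3.5 mm lower (9 N; stop at 8 mm, 12 N): catch frees, it springs up when let go.
- glue_mid (a point): bystander: a yellow glue bottle with an orange cap, 56 mm across and 150 mm tall, standing beyond the box; this point is its centre
- tape_mid (a point): bystander: a black tape measure, about 66 x 36 x 58 mm tall, standing on the bench left of the box; this point is its centre
- offcut_mid (a point): bystander: a pale wooden offcut 120 x 44 x 35 mm lying on the bench right of the box; this point is its centre
- square_mid (a point): bystander: a carpenter's try square, dark wooden stock 100 mm long and 18 mm high with a flat steel blade 130 mm long, lying on the bench at the right; this point is the middle of the stock

How it is judged:
By the outcome, as a careful person would: the job done as asked, in the order asked, and still so for the second after the job is handed in, with the robot touching nothing.
It also fails if it takes over 51 s, if anything falls off the work surface, if the arm or the gripper's body presses on something with over 40 N, if the wrist force passes 120 N, or if a joint passes its speed limit or range.

## Working session

There is one attempt and no reset: what is moved stays moved. The work goes in short steps, Python scripts to look and compute and a tool call to move; the robot and the scene stay as the last step left them, time stands still between calls to the robot, and variables do not carry over. Pictures are saved under pics/ and viewed, at most 10 in all, crops included, and the job is handed in when it is done.

Besides the shell and the picture viewer there is one more tool, called after "Request:" in YAML: its name, and indented under it one key for each argument. arm_command: Moves the arm, as the interface text tells. Its arguments: {"type":"object","properties":{"xyz":{"type":"array"},"rot":{"type":"array"},"grip":{"type":"number"},"squeeze":{"type":"number"}},"required":["xyz","rot"]}

```bash
mkdir -p pics; cat > h.py <<'E'
import numpy as np, cv2
from bench import r
def w(c,p):
    T=np.array(r.camera_model(c)["T"]); return (T@np.append(p,1))[:3]
E
python3 - <<'E'
from h import *
for c in("side","top"):
    im=r.camera(c); cv2.imwrite(f"pics/{c}0.png",im[:,:,::-1])
    m=r.camera_model(c); print(c,{k:np.round(v,3).tolist() if k=="T" else v for k,v in m.items()})
    for l in("power_box","key_a"):
        for d in r.spot_point(l,c): print(c,l,round(d["conf"],2),np.round(w(c,d["at"]),4))
s=r.read_state(); print({k:np.round(v,3).tolist() for k,v in s.items()})
E
```

```text
side {'fx': 424.04335579906365, 'fy': 424.04335579906365, 'cx': 258.63370722373645, 'cy': 186.36582306071904, 'T': [[0.996, 0.076, -0.051, 0.502], [-0.092, 0.762, -0.641, -0.715], [-0.01, 0.643, 0.765, 0.94], [0.0, 0.0, 0.0, 1.0]]}
side power_box 0.66 [ 5.527e-01 -1.067e-01 -5.000e-04]
side key_a 0.79 [ 0.5634 -0.1306  0.0708]
side key_a 0.7 [ 0.5394 -0.0355  0.0729]
side key_a 0.55 [ 0.5738 -0.1774  0.0685]
side key_a 0.52 [ 0.5468 -0.082   0.0661]
top {'fx': 379.30873491424313, 'fy': 379.30873491424313, 'cx': 254.36171703928534, 'cy': 190.09133388317912, 'T': [[0.027, 0.993, -0.111, 0.434], [-1.0, 0.026, -0.007, -0.016], [-0.004, 0.111, 0.994, 1.222], [0.0, 0.0, 0.0, 1.0]]}
top power_box 0.67 [ 0.5544 -0.1057  0.0006]
top key_a 0.65 [ 0.5676 -0.1796  0.075 ]
top key_a 0.6 [ 0.5493 -0.081   0.0689]
top key_a 0.49 [ 0.5614 -0.1292  0.0704]
top key_a 0.44 [ 0.5404 -0.0276  0.0735]
{'time': 0.3, 'joint_positions': [-1.338, 0.332, -0.065, 1.46, 0.022, 1.35, -0.088], 'joint_vel': [0.001, -0.002, 0.001, -0.002, -0.0, -0.0, -0.001], 'joint_torque': [-0.001, -62.237, 0.025, -38.955, -0.061, 0.036, 0.0], 'ee_pos': [0.158, 0.605, 0.202], 'eef_rot': [0.128, 0.992, -0.0, -0.0], 'ft_force': [0.187, 0.084, 0.82], 'torque': [-0.018, 0.014, 0.02], 'grip_force': 0.0, 'width': 0.087}
```

View pics/side0.png

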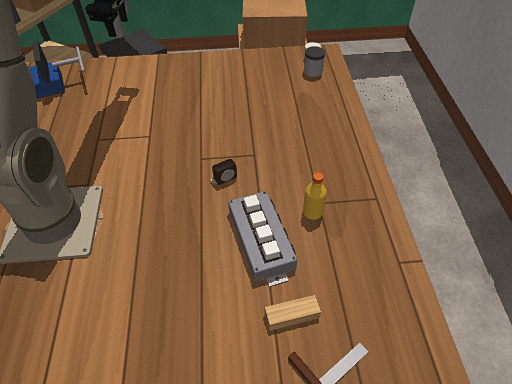

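View pics/top0.png

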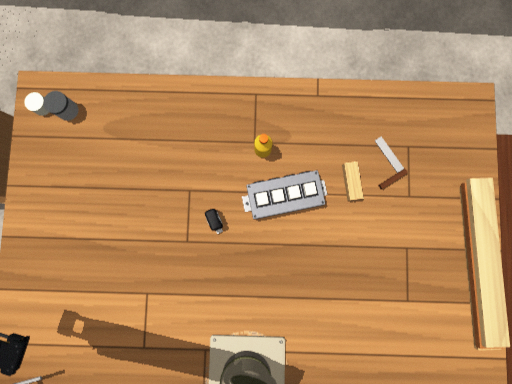

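The side view shows the keys at (252,203), (259,218), (264,233) and (271,250). In the top view they are at (262,199), (278,196), (294,192) and (310,189). The tape is left of the box, and the bottle is beyond it at top (263,146). Next I'll measure the keys by pixel.

```bash
cat >> h.py <<'E'
def ray(c,u,v):
    m=r.camera_model(c); T=np.array(m["T"]); d=T[:3,:3]@[(u-m["cx"])/m["fx"],-(v-m["cy"])/m["fy"],-1]
    return T[:3,3],d
def plane(c,u,v,z):
    o,d=ray(c,u,v); return o+d*(z-o[2])/d[2]
def tri(a,b):
    (o,d),(p,e)=a,b; s=np.linalg.lstsq(np.c_[d,-e],p-o,rcond=None)[0]
    x,y=o+d*s[0],p+e*s[1]; return (x+y)/2,np.linalg.norm(x-y)
def blobs(c,im,box,th):
    u0,v0,u1,v1=box; g=im[v0:v1,u0:u1].min(2)
    n,l,st,ce=cv2.connectedComponentsWithStats((g>th).astype(np.uint8))
    return [(ce[i]+[u0,v0],st[i,4]) for i in range(1,n) if st[i,4]>40]
E
python3 - <<'E'
from h import *
a=cv2.imread("pics/top0.png")[:,:,::-1]; b=cv2.imread("pics/side0.png")[:,:,::-1]
print(a[199,262],b[203,252])
A=sorted(blobs("top",a,(245,170,325,215),195),key=lambda t:t[0][0]); B=sorted(blobs("side",b,(230,190,295,275),210),key=lambda t:t[0][1])
print([(np.round(p,1),n) for p,n in A],[(np.round(p,1),n) for p,n in B])
for (p,n),(q,k) in zip(A,B):
    print(np.round(plane("top",*p,.073),4),np.round(plane("side",*q,.073),4),tri(ray("top",*p),ray("side",*q)))
P=np.array([plane("top",*p,.073) for p,n in A]);d=P[0]-P[-1];print("yaw",np.arctan2(-d[0],d[1]),P.mean(0))
for l in("glue_mid","tape_mid"):
    for c in("side","top"):
        print(l,[(round(d["conf"],2),np.round(w(c,d["at"]),3)) for d in r.spot_point(l,c)[:1]])
E
```

```text
[254 253 250] [234 228 220]
[(array([246.9, 204.2]), np.int32(60)), (array([261.7, 198.1]), np.int32(122)), (array([277.7, 195.1]), np.int32(121)), (array([293.9, 191.6]), np.int32(122)), (array([309.9, 188.3]), np.int32(121))] [(array([251.3, 200.3]), np.int32(110)), (array([257.4, 216.4]), np.int32(121)), (array([263.8, 230.6]), np.int32(134)), (array([270.5, 247. ]), np.int32(147))]
[0.5182 0.0134 0.073 ] [ 0.5371 -0.0336  0.073 ] (array([0.53127748, 0.01535451, 0.00959004]), np.float64(0.01685903353044869))
[ 0.538  -0.0311  0.073 ] [ 0.5481 -0.0866  0.073 ] (array([ 0.54854586, -0.03196274, -0.00298038]), np.float64(0.0071808721743686545))
[ 0.5485 -0.0795  0.073 ] [ 0.56  -0.131  0.073] (array([ 0.56022896, -0.08327265,  0.00142554]), np.float64(0.008998560688640894))
[ 0.5605 -0.1287  0.073 ] [ 0.5712 -0.1793  0.073 ] (array([ 0.57267653, -0.13561496,  0.00157378]), np.float64(0.008509461768406858))
yaw 0.2747263648922707 [ 0.54742631 -0.08064205  0.073     ]
glue_mid [(0.69, array([ 0.707, -0.032,  0.074]))]
glue_mid [(0.57, array([ 0.71 , -0.026,  0.072]))]
tape_mid [(0.97, array([0.467, 0.115, 0.03 ]))]
tape_mid [(0.72, array([0.469, 0.115, 0.024]))]
```

Request:
arm_command:
  xyz:
    - [0.04,-0.067,0]
    - [0.08,-0.134,0]
    - [0.12,-0.201,0]
    - [0.16,-0.268,0]
    - [0.2,-0.335,0]
    - [0.24,-0.402,0]
    - [0.28,-0.47,0]
    - [0.32,-0.537,-0.01]
    - [0.35,-0.587,-0.03]
    - [0.37,-0.62,-0.045]
    - [0.38,-0.637,-0.052]
    - [0.38,-0.637,-0.052]
    - [0.38,-0.637,-0.052]
    - [0.38,-0.637,-0.052]
    - [0.38,-0.637,-0.052]
    - [0.38,-0.637,-0.052]
    - [0.38,-0.637,-0.052]
    - [0.38,-0.637,-0.052]
    - [0.38,-0.637,-0.052]
    - [0.38,-0.637,-0.052]
  rot:
    - [0,0,-0.1]
    - [0,0,-0.2]
    - [0,0,-0.3]
    - [0,0,-0.4]
    - [0,0,-0.5]
    - [0,0,-0.6]
    - [0,0,-0.7]
    - [0,0,-0.8]
    - [0,0,-0.9]
    - [0,0,-1.0]
    - [0,0,-1.085]
    - [0,0,-1.085]
    - [0,0,-1.085]
    - [0,0,-1.085]
    - [0,0,-1.085]
    - [0,0,-1.085]
    - [0,0,-1.085]
    - [0,0,-1.085]
    - [0,0,-1.085]
    - [0,0,-1.085]
  grip: 0

```text
time: 2.17
ee_pos: [0.5383, -0.0346, 0.1495]
eef_rot: [0.623, 0.782, -0.001, 0.0]
ft_force: [-0.3, 0.0, -0.0]
width: 0.0006
grip_force: 0.0
```

Request:
arm_command:
  xyz:
    - [0,0.001,-0.02]
    - [0,0.002,-0.04]
    - [0,0.002,-0.055]
    - [0,0.002,-0.065]
    - [0,0.002,-0.069]
    - [0,0.002,-0.071]
    - [0,0.002,-0.071]
    - [0,0.002,-0.071]
  rot:
    - [0,0,0]
    - [0,0,0]
    - [0,0,0]
    - [0,0,0]
    - [0,0,0]
    - [0,0,0]
    - [0,0,0]
    - [0,0,0]

```text
time: 2.83
ee_pos: [0.5386, -0.0301, 0.0797]
eef_rot: [0.621, 0.784, 0.001, 0.0]
ft_force: [0.5, -0.4, -0.2]
width: 0.0002
grip_force: 0.0
```

```bash
python3 - <<'E'
from h import *
for c,(u,v) in(("side",(258,220)),("top",(280,190))):
    im=r.camera(c)[v-60:v+60,u-80:u+80,::-1]; cv2.imwrite(f"pics/{c}1.png",cv2.resize(im,None,fx=4,fy=4))
p=[np.hstack([cv2.imread(f"pics/{c}1.png") for c in("side","top")])]
cv2.imwrite("pics/both1.png",cv2.resize(p[0],(800,300)))
s=r.read_state();print(s["time"],s["ee_pos"],s["ft_force"])
E
```

```text
2.9333 [ 0.53864863 -0.03023936  0.07967778] [-0.4584771  -0.41332641 -0.1755662 ]
```

View pics/both1.png

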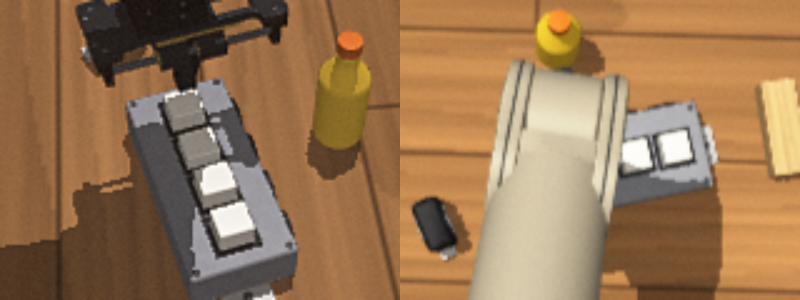

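The side crop shows the shut fingertips at about (185,88), over the far part of key 1 (185,106). I'll check the projection.

```bash
cat >> h.py <<'E'
def proj(c,p):
    m=r.camera_model(c); q=np.linalg.inv(np.array(m["T"]))@np.append(p,1)
    return np.array([m["cx"]+m["fx"]*q[0]/-q[2],m["cy"]-m["fy"]*q[1]/-q[2]])
E
python3 - <<'E'
from h import *
p=r.read_state()["ee_pos"]
print("tcp",(proj("side",p)-[178,160])*2.5)
for k,z in zip([(.5376,-.0322),(.5489,-.0809),(.5603,-.1295),(.5716,-.1782)],(.074,.068,.074,.074)):
    print((proj("side",[*k,z])-[178,160])*2.5,proj("side",[*k,z]))
im=r.camera("side")[180:230,230:290,::-1]; cv2.imwrite("pics/z2.png",cv2.resize(im,None,fx=12,fy=12,interpolation=cv2.INTER_NEAREST))
E
```

```text
tcp [184.38424791  94.18081794]
[183.6543655   99.12713793] [251.4617462  199.65085517]
[198.74951332 139.39776316] [257.49980533 215.75910526]
[214.67916617 174.7357728 ] [263.87166647 229.89430912]
[231.55474972 216.02431492] [270.62189989 246.40972597]
```

View pics/z2.png

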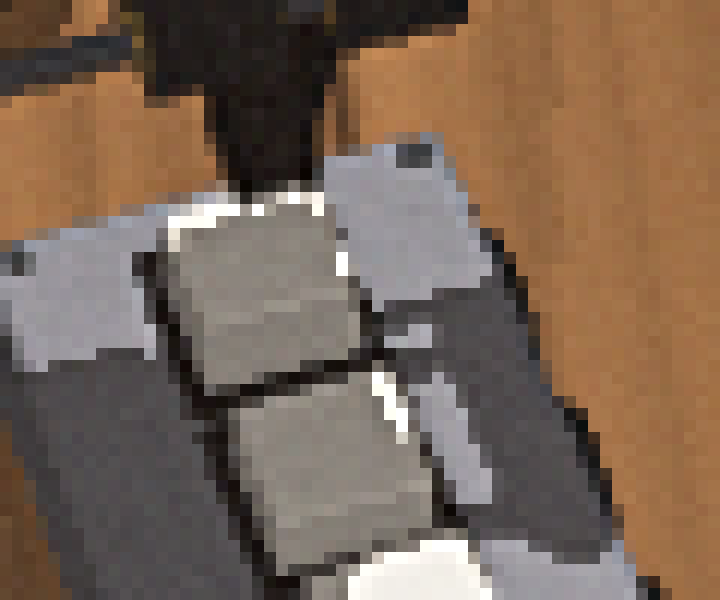

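Zoomed, key 1's top face is centred near (251.7,201.5). The dark fingertip ends near (253,196), higher than the projected TCP at (251.8,197.7). I'll brighten the crop to see the tip properly.

```bash
python3 - <<'E'
from h import *
im=r.camera("side"); im=(255*(im/255.)**0.4).astype(np.uint8)[165:215,225:285,::-1].copy()
z=cv2.resize(im,None,fx=12,fy=12,interpolation=cv2.INTER_CUBIC)
st=r.read_state();p=np.array(st["ee_pos"]);c,s=np.cos(.229),np.sin(.229)
R=np.array([[c,-s,0],[s,c,0],[0,0,1]])
f=lambda P:tuple(int(t) for t in (proj("side",P)+.5-[225,165])*12)
for dx,dy,dz in [(0,0,0),(.015,-.0095,0),(-.015,-.0095,0),(0,0,.019),(0,0,.07)]: cv2.circle(z,f(p+R@[dx,dy,dz]),4,(0,0,255),-1)
k=np.array([.5376,-.0322,.074])
for dx in(-1,1):
  for dy in(-1,1): cv2.circle(z,f(k+R@[dx*.018,dy*.017,0]),4,(0,255,0),-1)
cv2.imwrite("pics/z3.png",z); print(p)
E
```

```text
[ 0.53851442 -0.03028197  0.07946843]
```

View pics/z3.png

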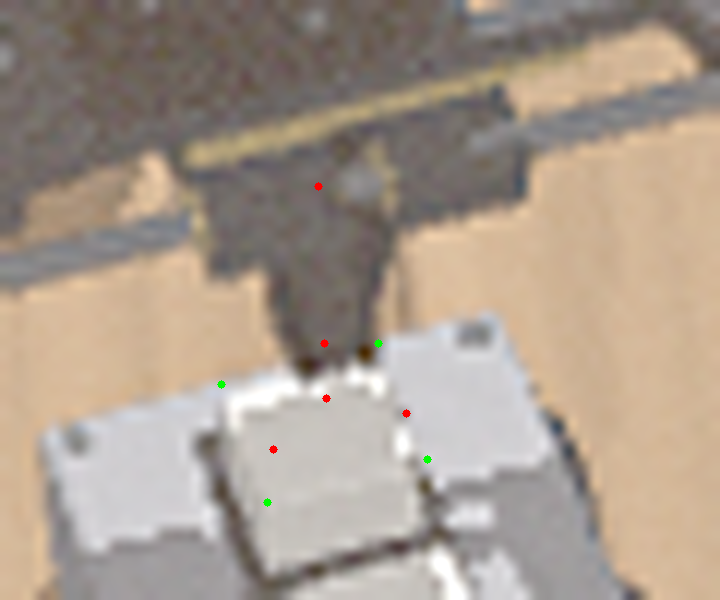

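The brightened tip ends at about (338,360), roughly 3 px (about 8 mm) above its projected position (326,398). The key corners match the prediction. I'll shift slightly toward -y and -x, then find contact by force in small steps.

Request:
arm_command:
  xyz:
    - [-0.001,-0.003,0]
    - [-0.001,-0.006,0]
    - [-0.001,-0.006,-0.002]
    - [-0.001,-0.006,-0.004]
    - [-0.001,-0.006,-0.004]
    - [-0.001,-0.006,-0.004]
  rot:
    - [0,0,0]
    - [0,0,0]
    - [0,0,0]
    - [0,0,0]
    - [0,0,0]
    - [0,0,0]

```text
time: 3.53
ee_pos: [0.537, -0.0362, 0.0746]
eef_rot: [0.621, 0.784, -0.0, -0.0]
ft_force: [-0.1, 0.3, 0.2]
width: 0.0006
grip_force: 0.0
```

Request:
arm_command:
  xyz:
    - [0,0,-0.001]
    - [0,0,-0.002]
    - [0,0,-0.002]
    - [0,0,-0.002]
  rot:
    - [0,0,0]
    - [0,0,0]
    - [0,0,0]
    - [0,0,0]

```text
time: 3.87
ee_pos: [0.5371, -0.0363, 0.0728]
eef_rot: [0.621, 0.784, -0.0, -0.0]
ft_force: [0.3, -0.2, 0.6]
width: 0.0008
grip_force: 0.0
```

Request:
arm_command:
  xyz:
    - [0,0,-0.001]
    - [0,0,-0.001]
    - [0,0,-0.001]
  rot:
    - [0,0,0]
    - [0,0,0]
    - [0,0,0]

```text
time: 4.12
ee_pos: [0.5371, -0.0363, 0.0718]
eef_rot: [0.621, 0.784, 0.0, -0.0]
ft_force: [0.1, 0.5, 0.3]
width: 0.0002
grip_force: 0.0
```

```bash
python3 - <<'E'
from h import *
im=r.camera("side"); im=(255*(im/255.)**0.4).astype(np.uint8)[165:215,225:285,::-1].copy()
cv2.imwrite("pics/z4.png",cv2.resize(im,None,fx=12,fy=12,interpolation=cv2.INTER_CUBIC))
s=r.read_state();print(s["ee_pos"],s["ft_force"],s["torque"])
E
```

```text
[ 0.53711944 -0.03632143  0.07186   ] [-0.12255671  0.36166771  1.27408164] [-0.13359149  0.02728105  0.00051322]
```

View pics/z4.png

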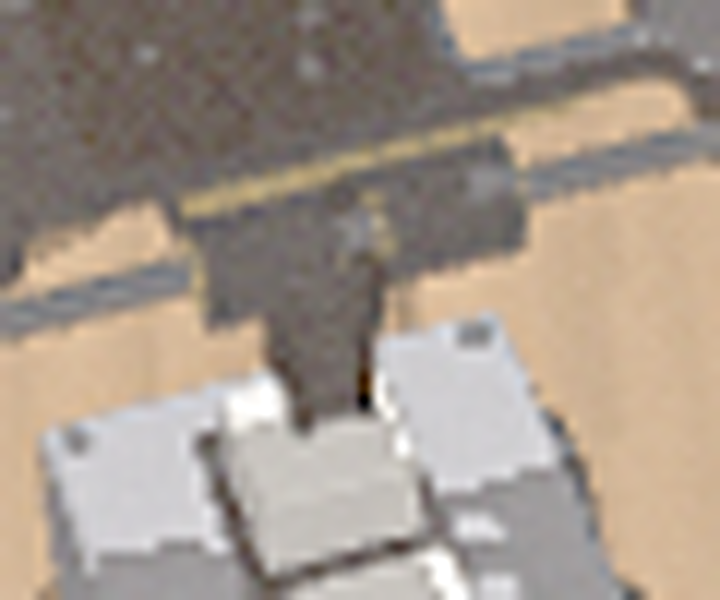

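The tip now ends at about (335,415), over the far half of key 1 (top face centre about (318,437)). I'll average the force to see whether there is contact.

```bash
cat >> h.py <<'E'
def favg(n=6):
    f=[]
    for _ in range(n): r.camera("side"); s=r.read_state(); f.append(np.r_[s["ft_force"],s["torque"]])
    return np.mean(f,0).round(3),np.std(f,0).round(3),np.round(s["ee_pos"],4),s["time"]
E
python3 -c "
from h import *
print(favg())"
```

```text
(array([-0.09 ,  0.265, -0.085, -0.09 ,  0.024,  0.002]), array([0.459, 0.619, 0.458, 0.024, 0.015, 0.013]), array([ 0.5371, -0.0363,  0.0719]), 4.4667)
```

Request:
arm_command:
  xyz:
    - [0,0,-0.001]
    - [0,0,-0.002]
    - [0,0,-0.002]
    - [0,0,-0.002]
    - [0,0,-0.002]
  rot:
    - [0,0,0]
    - [0,0,0]
    - [0,0,0]
    - [0,0,0]
    - [0,0,0]

```text
time: 4.88
ee_pos: [0.5371, -0.0363, 0.0699]
eef_rot: [0.621, 0.784, 0.0, 0.0]
ft_force: [0.1, -0.2, 0.4]
width: 0.0003
grip_force: 0.0
```

```bash
python3 -c "
from h import *
print(favg())"
```

```text
(array([-0.202, -0.372,  0.205, -0.08 ,  0.032,  0.008]), array([0.276, 0.124, 0.443, 0.028, 0.016, 0.035]), array([ 0.5371, -0.0363,  0.0699]), 5.1833)
```

Request:
arm_command:
  xyz:
    - [0,0,-0.001]
    - [0,0,-0.002]
    - [0,0,-0.002]
    - [0,0,-0.002]
  rot:
    - [0,0,0]
    - [0,0,0]
    - [0,0,0]
    - [0,0,0]

```text
time: 5.52
ee_pos: [0.537, -0.0363, 0.0678]
eef_rot: [0.621, 0.784, -0.0, -0.0]
ft_force: [-0.3, -0.9, -0.4]
width: 0.0004
grip_force: 0.0
```

```bash
python3 -c "
from h import *
print(favg())"
```

```text
(array([-0.037,  0.087,  0.01 , -0.078,  0.023, -0.037]), array([0.594, 0.565, 0.433, 0.019, 0.022, 0.029]), array([ 0.5371, -0.0363,  0.0679]), 5.8167)
```

Request:
arm_command:
  xyz:
    - [0,0,-0.001]
    - [0,0,-0.0015]
    - [0,0,-0.0015]
    - [0,0,-0.0015]
  rot:
    - [0,0,0]
    - [0,0,0]
    - [0,0,0]
    - [0,0,0]

```text
time: 6.15
ee_pos: [0.5371, -0.0363, 0.0663]
eef_rot: [0.621, 0.784, -0.0, -0.0]
ft_force: [0.3, 0.1, -0.1]
width: 0.0005
grip_force: 0.0
```

```bash
python3 - <<'E'
from h import *
print(favg())
im=r.camera("side"); im=(255*(im/255.)**0.4).astype(np.uint8)[165:215,225:285,::-1].copy()
cv2.imwrite("pics/z5.png",cv2.resize(im,None,fx=12,fy=12,interpolation=cv2.INTER_CUBIC))
E
```

```text
(array([-0.195, -0.117, -0.143, -0.083,  0.038,  0.006]), array([0.489, 0.425, 0.519, 0.023, 0.02 , 0.026]), array([ 0.5371, -0.0363,  0.0664]), 6.45)
```

View pics/z5.png

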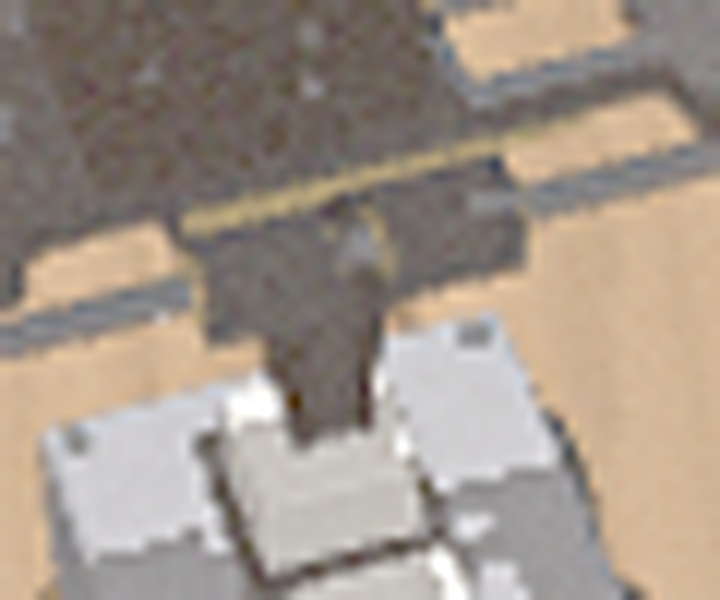

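The tip's near edge is at about (333,435), over the key's middle, and the key hasn't moved. Averaged force shows no contact yet, so I'll keep going down.

Request:
arm_command:
  xyz:
    - [0,0,-0.001]
    - [0,0,-0.0015]
    - [0,0,-0.0015]
    - [0,0,-0.0015]
  rot:
    - [0,0,0]
    - [0,0,0]
    - [0,0,0]
    - [0,0,0]

```text
time: 6.83
ee_pos: [0.5371, -0.0363, 0.0648]
eef_rot: [0.621, 0.784, -0.0, -0.0]
ft_force: [-0.6, 0.3, -0.1]
width: 0.0009
grip_force: 0.0
```

```bash
python3 -c "
from h import *
print(favg(8))"
```

```text
(array([-0.021,  0.022, -0.231, -0.095,  0.019, -0.001]), array([0.408, 0.377, 0.406, 0.019, 0.013, 0.033]), array([ 0.5371, -0.0363,  0.0649]), 7.2333)
```

Request:
arm_command:
  xyz:
    - [0,0,-0.001]
    - [0,0,-0.0015]
    - [0,0,-0.0015]
    - [0,0,-0.0015]
  rot:
    - [0,0,0]
    - [0,0,0]
    - [0,0,0]
    - [0,0,0]

```text
time: 7.57
ee_pos: [0.5371, -0.0363, 0.0633]
eef_rot: [0.621, 0.784, -0.0, -0.0]
ft_force: [-0.5, -0.5, -0.1]
width: 0.0007
grip_force: 0.0
```

```bash
python3 -c "
from h import *
print(favg(8))"
```

```text
(array([-0.164, -0.006, -0.257, -0.097,  0.017,  0.011]), array([0.497, 0.532, 0.449, 0.03 , 0.029, 0.024]), array([ 0.5371, -0.0363,  0.0634]), 7.9667)
```

Request:
arm_command:
  xyz:
    - [0,0,-0.001]
    - [0,0,-0.0015]
    - [0,0,-0.0015]
    - [0,0,-0.0015]
  rot:
    - [0,0,0]
    - [0,0,0]
    - [0,0,0]
    - [0,0,0]

```text
time: 8.3
ee_pos: [0.5371, -0.0363, 0.0618]
eef_rot: [0.621, 0.784, -0.0, -0.0]
ft_force: [-0.1, -0.1, -0.4]
width: 0.0002
grip_force: 0.0
```

```bash
cat >> h.py <<'E'
def snap(name,u=225,v=165):
    im=r.camera("side"); im=(255*(im/255.)**0.4).astype(np.uint8)[v:v+50,u:u+60,::-1].copy()
    z=cv2.resize(im,None,fx=12,fy=12,interpolation=cv2.INTER_CUBIC); cv2.imwrite(f"pics/{name}.png",z); return z
E
python3 - <<'E'
from h import *
print(favg(8))
z=snap("z6"); a=cv2.imread("pics/z3.png");b=cv2.imread("pics/z5.png")
for o in(a,b):
    d=cv2.absdiff(o,z).mean(2)[440:600,200:460]; print(d.mean(),cv2.resize(d,(9,6),interpolation=cv2.INTER_AREA).astype(int).tolist())
E
```

```text
(array([ 0.348,  0.193, -0.211, -0.089,  0.028, -0.001]), array([0.263, 0.529, 0.65 , 0.028, 0.023, 0.029]), array([ 0.5371, -0.0363,  0.0619]), 8.7)
5.9737820512820505 [[2, 0, 13, 64, 34, 20, 3, 11, 1], [2, 1, 1, 3, 2, 1, 1, 3, 1], [3, 7, 10, 0, 1, 1, 1, 1, 7], [2, 3, 1, 1, 1, 1, 1, 2, 15], [1, 3, 1, 2, 2, 4, 2, 5, 23], [2, 3, 3, 2, 1, 1, 1, 2, 17]]
6.035464743589743 [[2, 1, 5, 38, 32, 23, 4, 2, 1], [2, 1, 1, 4, 2, 1, 0, 3, 14], [3, 7, 1, 0, 1, 1, 0, 1, 13], [16, 6, 1, 0, 1, 1, 1, 7, 17], [12, 4, 2, 2, 3, 3, 2, 6, 23], [2, 2, 3, 2, 1, 1, 1, 3, 17]]
```

View pics/z6.png

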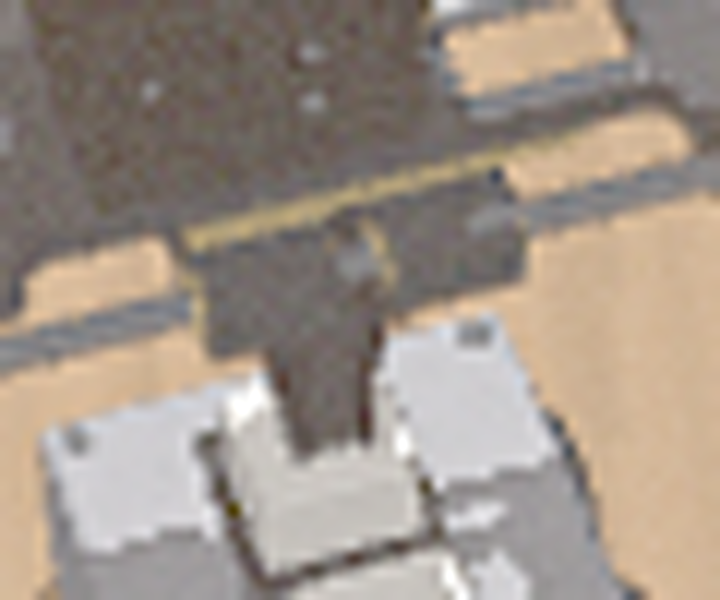

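The tip's near edge is now at (333,453) and key 1 still hasn't moved (its near top edge is about y=497). The tip therefore sits above the reported TCP, so I'll carry on down in small steps.

Request:
arm_command:
  xyz:
    - [0,0,-0.001]
    - [0,0,-0.002]
    - [0,0,-0.002]
    - [0,0,-0.002]
  rot:
    - [0,0,0]
    - [0,0,0]
    - [0,0,0]
    - [0,0,0]

```text
time: 9.08
ee_pos: [0.5371, -0.0364, 0.0598]
eef_rot: [0.621, 0.784, -0.0, -0.0]
ft_force: [-1.0, -0.4, -0.1]
width: 0.0008
grip_force: 0.0
```

```bash
python3 -c "
from h import *
print(favg(6))"
```

```text
(array([-0.089, -0.22 ,  0.057, -0.066,  0.015, -0.008]), array([0.328, 0.425, 0.33 , 0.021, 0.038, 0.023]), array([ 0.5371, -0.0363,  0.0599]), 9.3833)
```

Request:
arm_command:
  xyz:
    - [0,0,-0.001]
    - [0,0,-0.0015]
    - [0,0,-0.0015]
    - [0,0,-0.0015]
  rot:
    - [0,0,0]
    - [0,0,0]
    - [0,0,0]
    - [0,0,0]

```text
time: 9.72
ee_pos: [0.5371, -0.0363, 0.0583]
eef_rot: [0.621, 0.784, -0.0, -0.0]
ft_force: [-0.3, -0.2, 0.1]
width: 0.0004
grip_force: 0.0
```

```bash
python3 - <<'E'
from h import *
print(favg(6))
z=snap("z7"); o=cv2.imread("pics/z6.png")
d=cv2.absdiff(o,z).mean(2)[380:600,200:460]; print(cv2.resize(d,(9,8),interpolation=cv2.INTER_AREA).astype(int).tolist())
E
```

```text
(array([-0.096, -0.17 , -0.13 , -0.101,  0.043, -0.02 ]), array([0.232, 0.607, 0.702, 0.038, 0.028, 0.023]), array([ 0.5372, -0.0363,  0.0584]), 10.0167)
[[2, 2, 15, 4, 4, 7, 6, 1, 1], [1, 1, 18, 6, 5, 9, 3, 2, 1], [2, 1, 4, 18, 35, 42, 12, 15, 1], [2, 1, 3, 27, 11, 2, 2, 3, 1], [5, 5, 1, 2, 1, 1, 1, 3, 18], [20, 5, 1, 0, 1, 1, 1, 2, 18], [2, 2, 1, 1, 1, 3, 2, 1, 3], [1, 4, 5, 2, 1, 1, 1, 1, 16]]
```

Request:
arm_command:
  xyz:
    - [0,0,-0.001]
    - [0,0,-0.0015]
    - [0,0,-0.0015]
    - [0,0,-0.0015]
  rot:
    - [0,0,0]
    - [0,0,0]
    - [0,0,0]
    - [0,0,0]

```text
time: 10.4
ee_pos: [0.5371, -0.0363, 0.0568]
eef_rot: [0.621, 0.784, -0.0, -0.0]
ft_force: [-0.4, 0.0, -0.1]
width: 0.0006
grip_force: 0.0
```

```bash
python3 -c "
from h import *
print(favg(6))"
```

```text
(array([-0.151, -0.25 , -0.062, -0.093,  0.023, -0.004]), array([0.58 , 0.287, 0.51 , 0.017, 0.016, 0.036]), array([ 0.5372, -0.0363,  0.0569]), 10.7)
```

Request:
arm_command:
  xyz:
    - [0,0,-0.001]
    - [0,0,-0.0015]
    - [0,0,-0.0015]
    - [0,0,-0.0015]
  rot:
    - [0,0,0]
    - [0,0,0]
    - [0,0,0]
    - [0,0,0]

```text
time: 11.03
ee_pos: [0.5371, -0.0363, 0.0553]
eef_rot: [0.621, 0.784, -0.0, -0.0]
ft_force: [-0.1, 0.7, -0.2]
width: 0.0005
grip_force: 0.0
```

```bash
python3 - <<'E'
from h import *
print(favg(6))
z=snap("z8"); o=cv2.imread("pics/z6.png")
d=cv2.absdiff(o,z).mean(2)[380:600,200:460]; print(cv2.resize(d,(9,8),interpolation=cv2.INTER_AREA).astype(int).tolist())
E
```

```text
(array([ 0.195,  0.46 , -0.04 , -0.101,  0.036, -0.003]), array([0.272, 0.609, 0.295, 0.031, 0.013, 0.018]), array([ 0.5371, -0.0363,  0.0554]), 11.3333)
[[9, 4, 19, 5, 4, 7, 14, 1, 1], [1, 1, 33, 10, 5, 8, 4, 2, 0], [2, 1, 12, 30, 49, 68, 14, 15, 1], [3, 1, 3, 51, 32, 16, 3, 7, 16], [8, 4, 1, 2, 2, 1, 1, 4, 29], [30, 6, 1, 0, 1, 1, 1, 7, 23], [2, 3, 3, 3, 2, 3, 2, 2, 13], [2, 3, 6, 3, 1, 1, 1, 1, 21]]
```

Request:
arm_command:
  xyz:
    - [0,0,-0.001]
    - [0,0,-0.0015]
    - [0,0,-0.0015]
    - [0,0,-0.0015]
  rot:
    - [0,0,0]
    - [0,0,0]
    - [0,0,0]
    - [0,0,0]

```text
time: 11.72
ee_pos: [0.5371, -0.0363, 0.0539]
eef_rot: [0.621, 0.784, 0.0, -0.0]
ft_force: [-0.5, -0.3, -1.0]
width: 0.0004
grip_force: 0.0
```

```bash
python3 - <<'E'
from h import *
print(favg(6)); snap("z9")
E
```

```text
(array([ 0.354,  0.04 , -0.07 , -0.084,  0.046, -0.015]), array([0.377, 0.89 , 0.42 , 0.023, 0.04 , 0.026]), array([ 0.5371, -0.0363,  0.0539]), 12.0167)
```

View pics/z9.png

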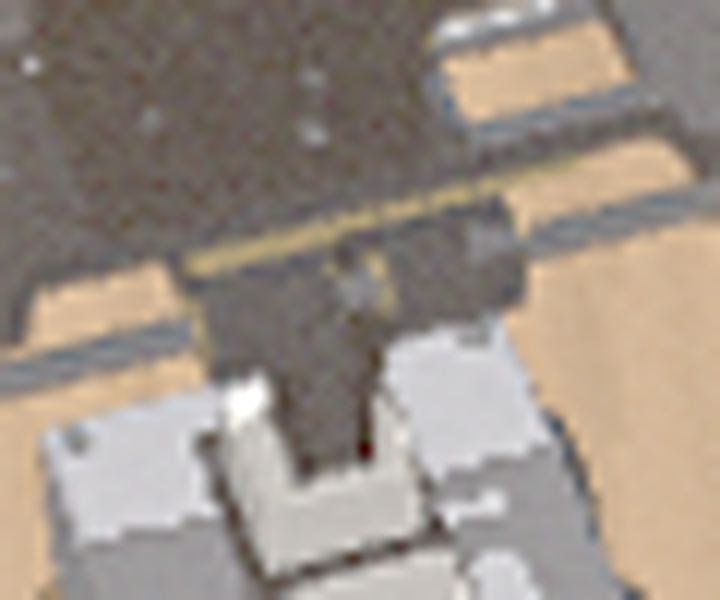

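The tip's near edge is now at (333,475). The ray geometry puts it at about the key's top plane, so contact should be close.

Request:
arm_command:
  xyz:
    - [0,0,-0.001]
    - [0,0,-0.0015]
    - [0,0,-0.0015]
    - [0,0,-0.0015]
  rot:
    - [0,0,0]
    - [0,0,0]
    - [0,0,0]
    - [0,0,0]

```text
time: 12.4
ee_pos: [0.5372, -0.0363, 0.0524]
eef_rot: [0.621, 0.784, 0.0, 0.0]
ft_force: [-1.0, 0.3, 2.3]
width: 0.0007
grip_force: 1.1
```

```bash
python3 -c "
from h import *
print(favg(6))"
```

```text
(array([-5.060e-01, -1.200e-02,  2.045e+00, -7.800e-02,  1.770e-01,
        1.000e-03]), array([0.686, 0.361, 0.415, 0.029, 0.022, 0.02 ]), array([ 0.5372, -0.0363,  0.0524]), 12.7)
```

Contact on key 1: 2.0 N at z 0.0524 and none at 0.0539, so the key yielded softly over about 1.3 mm. Now I'll lift, go to key 2 and descend to the same height.

Request:
arm_command:
  xyz:
    - [0,0,0.006]
    - [0,0,0.014]
    - [0.0037,-0.0162,0.014]
    - [0.0075,-0.0325,0.014]
    - [0.0113,-0.0487,0.014]
    - [0.0113,-0.0487,0.014]
    - [0.0113,-0.0487,0.008]
    - [0.0113,-0.0487,0.004]
    - [0.0113,-0.0487,0.002]
    - [0.0113,-0.0487,0.001]
    - [0.0113,-0.0487,0]
    - [0.0113,-0.0487,0]
    - [0.0113,-0.0487,0]
  rot:
    - [0,0,0]
    - [0,0,0]
    - [0,0,0]
    - [0,0,0]
    - [0,0,0]
    - [0,0,0]
    - [0,0,0]
    - [0,0,0]
    - [0,0,0]
    - [0,0,0]
    - [0,0,0]
    - [0,0,0]
    - [0,0,0]

```text
time: 13.78
ee_pos: [0.5485, -0.0848, 0.0524]
eef_rot: [0.621, 0.784, 0.0, 0.0]
ft_force: [0.0, 0.1, 0.4]
width: 0.0005
grip_force: 0.0
```

```bash
python3 -c "
from h import *
print(favg(6))"
```

```text
(array([ 0.17 ,  0.063,  0.082, -0.09 ,  0.038,  0.009]), array([0.609, 0.602, 0.267, 0.028, 0.026, 0.017]), array([ 0.5485, -0.085 ,  0.0525]), 14.0833)
```

There is no contact at this height, so key 2 is lower and probably the latched one. I'll go further down to touch it.

Request:
arm_command:
  xyz:
    - [0,0,-0.002]
    - [0,0,-0.004]
    - [0,0,-0.0045]
    - [0,0,-0.005]
    - [0,0,-0.005]
    - [0,0,-0.005]
  rot:
    - [0,0,0]
    - [0,0,0]
    - [0,0,0]
    - [0,0,0]
    - [0,0,0]
    - [0,0,0]

```text
time: 14.58
ee_pos: [0.5484, -0.085, 0.0476]
eef_rot: [0.621, 0.784, 0.0, -0.0]
ft_force: [-1.9, 0.2, 5.0]
width: 0.0001
grip_force: 2.7
```

```bash
python3 -c "
from h import *
print(favg(6))"
```

```text
(array([-1.934e+00,  3.950e-01,  5.150e+00,  2.600e-02,  4.800e-01,
       -4.000e-03]), array([0.45 , 0.193, 0.449, 0.019, 0.018, 0.025]), array([ 0.5484, -0.085 ,  0.0477]), 14.8833)
```

It is solid: 5.2 N with hardly any give, at z 0.0477. Key 2 is latched. On to key 3 at the up height.

Request:
arm_command:
  xyz:
    - [0,0,0.008]
    - [0,0,0.019]
    - [0.0037,-0.0162,0.019]
    - [0.0075,-0.0325,0.019]
    - [0.0113,-0.0487,0.019]
    - [0.0113,-0.0487,0.019]
    - [0.0113,-0.0487,0.013]
    - [0.0113,-0.0487,0.009]
    - [0.0113,-0.0487,0.007]
    - [0.0113,-0.0487,0.006]
    - [0.0113,-0.0487,0.005]
    - [0.0113,-0.0487,0.005]
    - [0.0113,-0.0487,0.005]
  rot:
    - [0,0,0]
    - [0,0,0]
    - [0,0,0]
    - [0,0,0]
    - [0,0,0]
    - [0,0,0]
    - [0,0,0]
    - [0,0,0]
    - [0,0,0]
    - [0,0,0]
    - [0,0,0]
    - [0,0,0]
    - [0,0,0]

```text
time: 15.97
ee_pos: [0.5598, -0.1332, 0.0525]
eef_rot: [0.621, 0.784, 0.0, -0.0]
ft_force: [-0.3, 2.0, 2.8]
width: 0.0005
grip_force: 1.1
```

```bash
python3 -c "
from h import *
print(favg(6))"
```

```text
(array([-0.087,  1.68 ,  2.108,  0.294,  0.091,  0.021]), array([0.345, 0.391, 0.366, 0.022, 0.034, 0.037]), array([ 0.5599, -0.1337,  0.0525]), 16.2667)
```

Key 3 is soft (2.1 N). Now key 4.

Request:
arm_command:
  xyz:
    - [0,0,0.006]
    - [0,0,0.014]
    - [0.0037,-0.0162,0.014]
    - [0.0075,-0.0325,0.014]
    - [0.0113,-0.0482,0.014]
    - [0.0113,-0.0482,0.014]
    - [0.0113,-0.0482,0.014]
    - [0.0113,-0.0482,0.008]
    - [0.0113,-0.0482,0.004]
    - [0.0113,-0.0482,0.002]
    - [0.0113,-0.0482,0.001]
    - [0.0113,-0.0482,0]
    - [0.0113,-0.0482,0]
    - [0.0113,-0.0482,0]
  rot:
    - [0,0,0]
    - [0,0,0]
    - [0,0,0]
    - [0,0,0]
    - [0,0,0]
    - [0,0,0]
    - [0,0,0]
    - [0,0,0]
    - [0,0,0]
    - [0,0,0]
    - [0,0,0]
    - [0,0,0]
    - [0,0,0]
    - [0,0,0]

```text
time: 17.43
ee_pos: [0.5712, -0.1816, 0.0526]
eef_rot: [0.621, 0.784, 0.0, 0.0]
ft_force: [-0.8, 1.7, 2.3]
width: 0.0005
grip_force: 1.1
```

```bash
python3 -c "
from h import *
print(favg(6))"
```

```text
(array([-0.388,  1.35 ,  2.197,  0.284,  0.088,  0.017]), array([0.291, 0.447, 0.495, 0.03 , 0.057, 0.041]), array([ 0.5712, -0.1818,  0.0525]), 17.7333)
```

Key 4 is soft too. Back to key 2 to press it down.

Request:
arm_command:
  xyz:
    - [0,0,0.006]
    - [0,0,0.014]
    - [-0.006,0.0246,0.014]
    - [-0.0118,0.0492,0.014]
    - [-0.0172,0.0738,0.014]
    - [-0.0225,0.0975,0.014]
    - [-0.0225,0.0975,0.014]
    - [-0.0225,0.0975,0.014]
    - [-0.0225,0.0975,0.006]
    - [-0.0225,0.0975,0]
    - [-0.0225,0.0975,-0.004]
    - [-0.0225,0.0975,-0.006]
    - [-0.0225,0.0975,-0.008]
    - [-0.0225,0.0975,-0.01]
    - [-0.0225,0.0975,-0.0115]
    - [-0.0225,0.0975,-0.0115]
    - [-0.0225,0.0975,-0.0115]
  rot:
    - [0,0,0]
    - [0,0,0]
    - [0,0,0]
    - [0,0,0]
    - [0,0,0]
    - [0,0,0]
    - [0,0,0]
    - [0,0,0]
    - [0,0,0]
    - [0,0,0]
    - [0,0,0]
    - [0,0,0]
    - [0,0,0]
    - [0,0,0]
    - [0,0,0]
    - [0,0,0]
    - [0,0,0]

```text
time: 19.15
ee_pos: [0.5481, -0.0857, 0.0411]
eef_rot: [0.622, 0.783, -0.0, -0.0]
ft_force: [-5.2, 0.4, 10.6]
width: 0.0005
grip_force: 5.5
```

Request:
arm_command:
  xyz:
    - [0,0,-0.001]
    - [0,0,-0.0015]
    - [0,0,-0.0015]
  rot:
    - [0,0,0]
    - [0,0,0]
    - [0,0,0]

```text
time: 19.4
ee_pos: [0.5481, -0.0857, 0.0398]
eef_rot: [0.622, 0.783, -0.0, -0.0]
ft_force: [-5.4, 0.0, 12.7]
width: 0.0006
grip_force: 6.1
```

At the stop: 12.7 N. I'll rise to the up-key height and check that the key follows.

Request:
arm_command:
  xyz:
    - [0,0,0.003]
    - [0,0,0.006]
    - [0,0,0.009]
    - [0,0,0.0125]
    - [0,0,0.0125]
    - [0,0,0.0125]
  rot:
    - [0,0,0]
    - [0,0,0]
    - [0,0,0]
    - [0,0,0]
    - [0,0,0]
    - [0,0,0]

```text
time: 19.9
ee_pos: [0.5487, -0.0852, 0.0519]
eef_rot: [0.622, 0.783, -0.0, 0.0]
ft_force: [0.1, -2.4, 2.6]
width: 0.0004
grip_force: 1.3
```

```bash
python3 -c "
from h import *
print(favg(6))"
```

```text
(array([-0.107, -1.968,  2.658, -0.582, -0.032,  0.004]), array([0.427, 0.302, 0.548, 0.039, 0.028, 0.03 ]), array([ 0.5487, -0.0846,  0.0518]), 20.2)
```

The key followed up (2.7 N at the up-key height), so it has sprung. Now I'll lift away and take a last look.

Request:
arm_command:
  xyz:
    - [0,0,0.01]
    - [0,0,0.03]
    - [0,0,0.06]
    - [0,0,0.1]
    - [0,0.02,0.14]
    - [-0.02,0.05,0.16]
    - [-0.04,0.09,0.16]
    - [-0.06,0.13,0.16]
    - [-0.08,0.17,0.16]
    - [-0.1,0.21,0.16]
    - [-0.12,0.25,0.16]
    - [-0.14,0.28,0.16]
    - [-0.15,0.3,0.16]
    - [-0.15,0.3,0.16]
    - [-0.15,0.3,0.16]
    - [-0.15,0.3,0.16]
  rot:
    - [0,0,0]
    - [0,0,0]
    - [0,0,0]
    - [0,0,0]
    - [0,0,0]
    - [0,0,0]
    - [0,0,0]
    - [0,0,0]
    - [0,0,0]
    - [0,0,0]
    - [0,0,0]
    - [0,0,0]
    - [0,0,0]
    - [0,0,0]
    - [0,0,0]
    - [0,0,0]

```text
time: 21.53
ee_pos: [0.3986, 0.2151, 0.2122]
eef_rot: [0.621, 0.784, 0.0, 0.0]
ft_force: [-0.5, -0.5, -0.1]
width: 0.0002
grip_force: 0.0
```

```bash
python3 - <<'E'
from h import *
b=r.camera("side"); cv2.imwrite("pics/end.png",b[:,:,::-1])
B=sorted(blobs("side",b,(230,190,295,275),210),key=lambda t:t[0][1]); print([np.round(p,1) for p,n in B],r.read_state()["time"])
E
```

```text
[array([251.2, 200.4]), array([257.3, 215.1]), array([263.8, 230.6]), array([270.5, 247.1])] 21.5833
```

View pics/end.png

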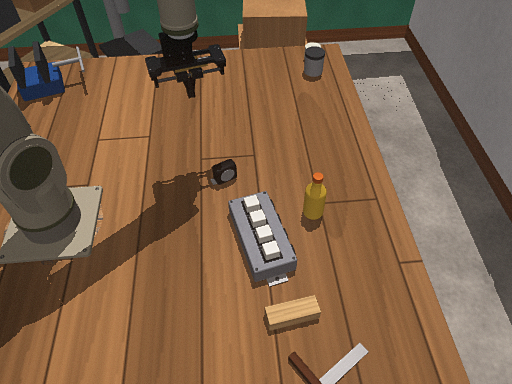

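Key 2's blob rose from row 216.4 to 215.1, level with the others, and key 2 in the picture at (257,215) stands like its neighbours. The tape, bottle, offcut and square have not moved.

```bash
python3 -c "
from bench import r
print(r.close_job())"
```

```text
the job is handed in; nothing more can be done
None
```

I tapped all four keys from left to right and found the second from the left latched; I pressed it to its stop, it sprang up level with the others, and the job was handed in at about 21.6 s.

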